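# Fit the filter cell to the dust extractor and hold it home

## Task

Take the round filter cell with the knurled black collar from the bench, set it over the stem on top of the dust extractor and turn it until its hidden keyway drops over the stem's cross-pin, then push it all the way home against the sprung seal. Finish while still gripping it and holding it pushed fully home, not letting go at the end, so that I can fit the clip; leave the other things on the bench where they are.

Things in the scene. Friction and masses are not known exactly. Their poses are not given: they have to be found in the camera images.
- filter_mid (a point): Filter cell: loose upright cylinder 66 mm tall, about 160 g, standing on the bench at any yaw. Off-white pleated wall 55 mm across, black foot ring; its top is a solid black knurled collar 57 mm across, 18 mm tall (48 to 66 mm above the foot): grip it there from above. This point is on its axis, 33 mm above the foot; z up.
- filter_foot (a point): Centre of the cell's underside, which is open, 47 mm across. 14 mm up inside begins a hub with a 28 mm hole for the stem and a keyway 13 mm wide, 22 mm deep, 43 mm end to end, straight across the hole to both sides along the cell's x axis. It cannot be seen from outside. Hub rests on pin: foot 26 mm above the deck; keyway dropped on to the seal: 14 mm; fully home: 6 mm.
- port (a point): Dust extractor, fixed: grey and black box 250 mm (its x) by 210 mm (its y), 100 mm tall, a hose stub on one short side. This point is the centre of its flat top deck, 100 mm above the bench, z up. Here a steel stem 24 mm thick stands upright, 54 mm tall, its last 10 mm tapered.
- stem_pin (a point): Middle of the stem's steel cross-pin, 37 mm above the deck: 6 mm thick, 40 mm tip to tip, so 8 mm sticks out level on both sides of the stem. Its direction differs every time and is not given (this point's axes are the box's, not the pin's): see it or feel for it. The keyway drops over it when lined up within about 9 degrees; half a turn makes no difference.
- seal (a joint): Sprung rubber seal disc around the stem, 62 mm across, on which the cell's foot ring lands: 0 when up (its top 14 mm above the deck), 0.008 m when pushed fully down (top 6 mm above the deck). It pushes up with 6 N at 0 and 12 N at 0.008.
- jar_mid (a point): Bystander: clear jar with yellow lid, 60 mm across, 95 mm tall; point half-way up. To be left alone.
- tin_mid (a point): Bystander: round steel tin, 68 mm across, 55 mm tall; point half-way up. To be left alone.
- battery_mid (a point): Bystander: tool battery pack, 115 by 75 mm, 61 mm tall; point half-way up. To be left alone.
- tape_mid (a point): Bystander: tape measure, 65 by 32 mm, 60 mm tall; point half-way up. To be left alone.
- screwdriver_grip (a point): Bystander: screwdriver lying down, 200 mm long; point on its handle. To be left alone.
- offcut_mid (a point): Bystander: wooden offcut 140 by 50 by 22 mm; point at its centre. To be left alone.
Things that resemble listed ones, but are neither listed nor needed, are in the scene too. What is shaped like the part that bears filter_mid but blue or red is not meant.

How it is judged:
By the outcome, as a careful person would: the job done as asked, in the order asked, and still so for the second after the job is handed in, while the arm keeps its last pose, push and grip.
It also fails if it takes over 61 s, if anything falls off the work surface, if the arm or the gripper's body presses on something with over 40 N, if the wrist force passes 120 N, or if a joint passes its speed limit or range.

## Robot

A 7-joint arm with a two-finger parallel gripper is mounted at the origin on the work surface. World frame = base frame: x ahead of the robot, y to its left, z up, the work surface at z = 0. Lengths are in m, angles in rad, forces in N, time in s.
With the tool pointing down it reaches from about 0.4 to 0.875 m from the base axis. Payload 4.4 kg.
Tool frame: the origin (TCP) lies between the finger pads; the fingertips stand 11 mm ahead of it and the grasp point (between the pads) lies 8 mm behind it; z points along the fingers, y is the line along which they close (so a half turn about z gives the same grasp; the last joint's range is limited). The gripper opens to 85 mm and grips with 20 to 120 N. Pads are 22 mm wide; open, the fingers measure 114 mm over their backs; the gripper's body (76 mm by 85 mm) begins 54 mm behind the grasp point. The pads swing forward as they close: fully open they stand 13 mm farther back than shut.
Start: joints at [1.215, 0.628, 0.038, 1.517, -0.027, 0.996, -0.02], TCP at [0.186, -0.623, 0.242] pointing down, gripper open.
Joint ranges: [-3.06, 3.06], [-0.37, 2.12], [-1.25, 1.32], [0.18, 2.47], [-1.1, 4.24], [0.23, 1.98], [-2.94, 2.94]. Speed limits (rad/s): [2.57, 2.57, 3.14, 3.14, 3.14, 3.14, 3.14].

## Interface

Orientations are given as [roll, pitch, yaw] about the fixed x, y, z axes, in that order (R = Rz(yaw) Ry(pitch) Rx(roll)).
In Python, from rig import reach, move_linear, set_joints, move_gripper, wait, inverse_kinematics, sense, read_camera, Unreachable, finish_job gives the robot as it stands. The module is installed in compiled form; this text tells all that it offers. Calls block until the motion is done:
- reach(position, orientation): joint-space move of the TCP to a pose.
- move_linear(position, ori=None, feed=0.15): straight line of the TCP; ori=None keeps the orientation; feed is the mean speed in m/s.
- set_joints(angles): joint-space move.
- move_gripper(opening, f_grip=None): opening from 0.0 (shut) to 1.0 (fully open); f_grip is the grip in N (None keeps the last); returns when the fingers have stopped.
- wait(seconds).
- inverse_kinematics(position, orientation): joint angles nearest the present ones, or None.
- sense(): the state.
- read_camera(name): name is "scene" or "top"; returns a dict with "frame" (480x640x3 uint8, red, green, blue), "mtx" (3x3 intrinsics, pixels), "R" (3x3) and "t" (3): a world point X has camera coordinates R X + t. Camera axes: x right, y down, z forward; pixel columns grow to the right and rows downward; lengths in m; the calibration is good to about 2 mm. A picture is of the moment at which its call begins. There is no depth.
A pose or a line that the arm cannot do raises Unreachable and nothing moves.
- finish_job(): hands the job in; it is judged then, once.
The state is a dict: "t": time; "qpos": joint angles; "qd": joint speeds; "tau": joint torques, N m; "eef_pos": TCP position; "tcp_rot": TCP orientation; "ft_force": force on the tool from outside, world axes, zero at the start; "wrist_torque": the same for the moment, N m; "width": opening from 0.0 (shut) to 1.0 (fully open); "gripper_force": force on a finger pad.
Only numpy, scipy, OpenCV 4.12 (cv2) and the standard library are available. Lean on these libraries where they do the work, as an engineer would, in place of code of your own. Each camera call takes 0.05 s, during which the arm holds its last target. There are 200 camera calls.

## Working session

There is one attempt and no reset: what is moved stays moved. The work goes in short steps, each a Python script; the robot and the scene stay as the last script left them, time stands still between calls to the robot, and variables do not carry over. Pictures are saved under pics/ and viewed, at most 10 in all, crops included, and the job is handed in when it is done.

```bash
mkdir -p pics; python3 - <<'E'
from rig import *
import cv2,numpy as np
for n in("scene","top"):
    c=read_camera(n); cv2.imwrite(f"pics/{n}0.png",c["frame"][:,:,::-1]); print(n,c["mtx"].tolist(),c["R"].round(4).tolist(),c["t"].round(4).tolist())
s=sense(); print(s)
E
```

```text
scene [[493.37593871823594, 0.0, 323.8852429470772], [0.0, 493.37593871823594, 243.53317868587015], [0.0, 0.0, 1.0]] [[0.8231, 0.5677, -0.0175], [0.446, -0.6651, -0.5989], [-0.3517, 0.4851, -0.8006]] [-0.4472, -0.1941, 1.3706]
top [[527.7505164008575, 0.0, 317.3124314248847], [0.0, 527.7505164008575, 246.8020339469287], [0.0, 0.0, 1.0]] [[-0.0672, -0.9977, 0.0021], [-0.9751, 0.0653, -0.2119], [0.2113, -0.0163, -0.9773]] [0.0255, 0.5855, 1.1585]
{'t': 0.1, 'qpos': array([ 1.21522063,  0.62924152,  0.03845364,  1.51826162, -0.02696368,
        0.99631601, -0.01998575]), 'qd': array([ 0.00059348, -0.00117312,  0.00144611, -0.00335051,  0.00014732,
       -0.00075962, -0.00127054]), 'tau': array([ 2.61862420e-03, -5.64527965e+01,  1.23024691e+00, -1.93971705e+01,
        1.11840913e-02,  5.43256203e-03,  1.82433644e-05]), 'eef_pos': array([ 0.18558911, -0.62237634,  0.2414911 ]), 'tcp_rot': array([-3.13988507e+00,  5.22232764e-05,  2.89802710e-01]), 'ft_force': array([ 0.2472678 , -0.57673073, -0.06451555]), 'wrist_torque': array([-0.03032876,  0.02027039,  0.00658072]), 'gripper_force': 0.0, 'width': 0.9997149010126105}
```

View pics/scene0.png

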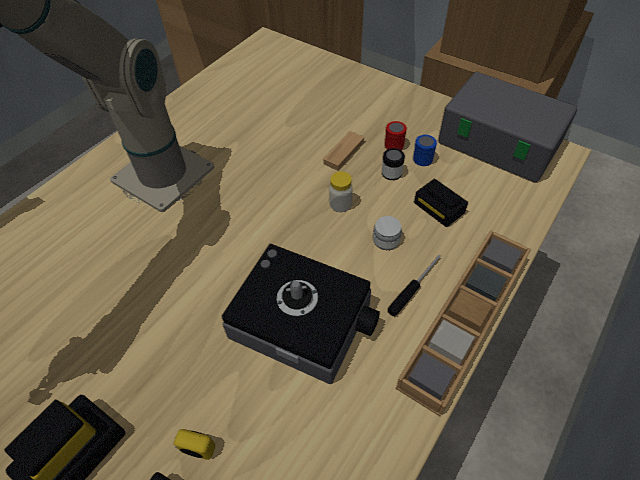

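View pics/top0.png

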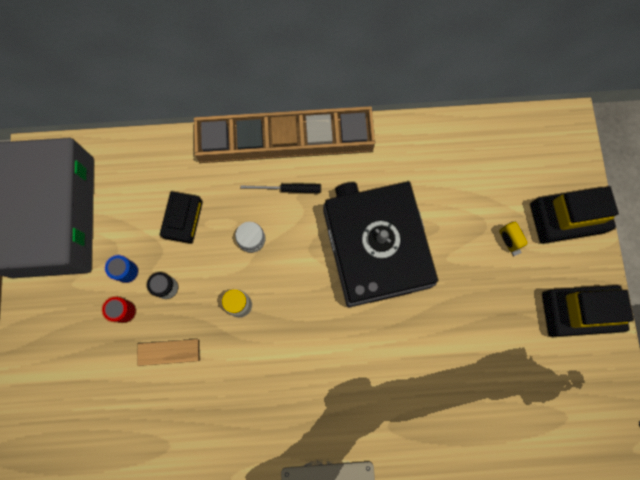

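The scene view shows the black-collared cell at (393,163) with blue at (425,150) and red at (396,135), and the extractor stem at (296,290). In the top view the cell is at (160,285) and the stem at (383,236). Next I'll measure these and zoom in on the stem and cell.

```bash
cat > h.py <<'E'
from rig import *
import numpy as np, cv2
def ray(c,uv,z):
    d=c["R"].T@np.linalg.solve(c["mtx"],[uv[0],uv[1],1.]); o=-c["R"].T@c["t"]
    return o+d*(z-o[2])/d[2]
def tri(cs,uvs):
    A=[];b=[]
    for c,uv in zip(cs,uvs):
        P=c["mtx"]@np.c_[c["R"],c["t"]]
        for i in(0,1):
            r=uv[i]*P[2]-P[i]; A.append(r[:3]); b.append(-r[3])
    return np.linalg.lstsq(np.array(A),np.array(b),rcond=None)[0]
def proj(c,X):
    p=c["mtx"]@(c["R"]@np.asarray(X)+c["t"]); return p[:2]/p[2]
def crop(c,u,v,r,k):
    f=c["frame"][:,:,::-1][v-r:v+r,u-r:u+r]; return cv2.resize(f,None,fx=k,fy=k,interpolation=cv2.INTER_CUBIC)
E
python3 - <<'E'
from h import *
t=read_camera("top"); s=read_camera("scene")
row1=np.hstack([crop(t,383,240,25,8),crop(s,297,295,25,8)])
row2=np.hstack([crop(t,150,287,50,4),crop(s,400,155,50,4)])
row1=cv2.convertScaleAbs(row1,alpha=1.5,beta=20)
im=cv2.resize(np.vstack([row1]),None,fx=1,fy=1)
row2=cv2.resize(row2,None,fx=.5,fy=.5)
im=np.vstack([im,np.hstack([row2,np.zeros((200,400,3),np.uint8)])])
cv2.imwrite("pics/z1.png",im)
for n,uv,z in[("cell",(160,285),.066),("blue",(121,267),.066),("red",(116,309),.066),("jar",(234,301),.095),("tin",(249,236),.055)]:
    print(n,ray(t,uv,z).round(3))
print("cell scene",ray(s,(393,158),.066).round(3))
# white ring on deck (z~.1/.114)
for n,c,(u,v) in(("top",t,(382,239)),("scene",s,(297,298))):
    g=cv2.cvtColor(c["frame"],cv2.COLOR_RGB2HSV); m=((g[:,:,2]>110)&(g[:,:,1]<70)).astype(np.uint8)
    k=np.zeros_like(m);cv2.circle(k,(u,v),26,1,-1);m*=k
    cs,_=cv2.findContours(m,cv2.RETR_EXTERNAL,cv2.CHAIN_APPROX_NONE); p=max(cs,key=cv2.contourArea)
    e=cv2.fitEllipse(p); print(n,e,ray(c,e[0],.114).round(4),ray(c,e[0],.1).round(4))
E
```

```text
cell [0.521 0.349 0.066]
blue [0.568 0.437 0.066]
red [0.473 0.447 0.066]
jar [0.469 0.178 0.095]
tin [0.624 0.144 0.055]
cell scene [0.53  0.342 0.066]
top ((380.7486267089844, 238.74354553222656), (33.504329681396484, 34.27500915527344), 131.02162170410156) [ 0.5837 -0.1549  0.114 ] [ 0.5868 -0.1568  0.1   ]
scene ((296.9127502441406, 296.7489318847656), (33.40557098388672, 37.229522705078125), 77.59730529785156) [ 0.5901 -0.16    0.114 ] [ 0.5845 -0.1538  0.1   ]
```

View pics/z1.png

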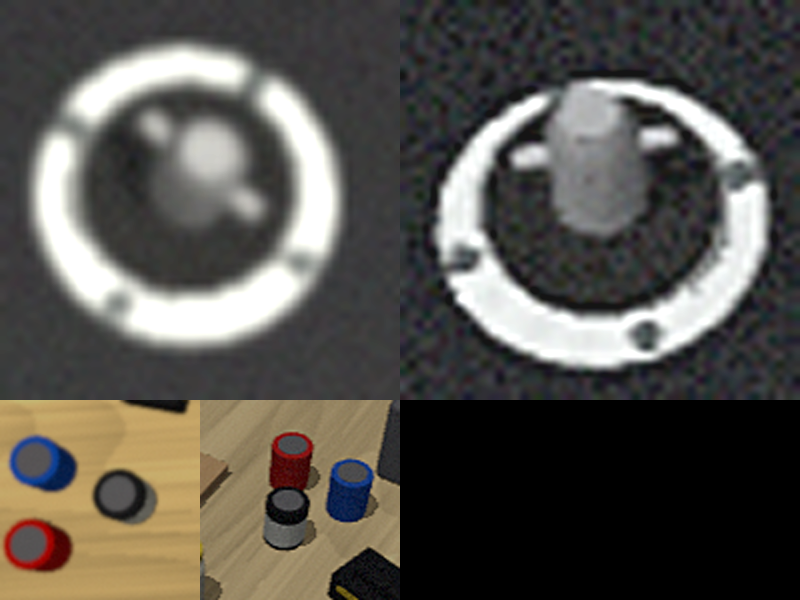

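The crops show the pin clearly, running from upper left to lower right in the top view and nearly level in the scene view. The cell's grey top disc sits inside a black rim. Next: precise centres for both, the pin heading, and inverse kinematics (IK) checks.

```bash
python3 - <<'E'
from h import *
t=read_camera("top"); s=read_camera("scene")
a=[ray(t,p,.137) for p in((375.5,229.1),(390.75,241.9))]; b=[ray(s,p,.137) for p in((286.1,290),(306.4,286.9))]
for x in(a,b): d=x[1]-x[0]; print("pin mid",(x[0]+x[1])/2,"ang",np.degrees(np.arctan2(d[1],d[0])),np.linalg.norm(d))
uv=[]
for n,c,(u,v) in(("top",t,(160,285)),("scene",s,(393,156))):
    g=cv2.cvtColor(c["frame"],cv2.COLOR_RGB2HSV); m=((g[:,:,2]>60)&(g[:,:,2]<130)&(g[:,:,1]<60)).astype(np.uint8)
    k=np.zeros_like(m);cv2.circle(k,(u,v),12,1,-1);m*=k
    m=cv2.morphologyEx(m,cv2.MORPH_OPEN,np.ones((3,3),np.uint8))
    cs,_=cv2.findContours(m,cv2.RETR_EXTERNAL,cv2.CHAIN_APPROX_NONE); p=max(cs,key=cv2.contourArea)
    e=cv2.fitEllipse(p); print(n,e,ray(c,e[0],.066).round(4)); uv.append(e[0])
X=tri((t,s),uv); print("tri",X)
uvr=[(380.75,238.74),(296.91,296.75)]; print("ring tri",tri((t,s),uvr))
for y in np.arange(-3,3.2,.5):
    q=inverse_kinematics([.524,.346,.12],[np.pi,0,y]); r=inverse_kinematics([.585,-.155,.2],[np.pi,0,y])
    print(round(y,2),None if q is None else q.round(2),None if r is None else r.round(2))
E
```

```text
pin mid [ 0.5854598  -0.15744148  0.137     ] ang -135.2760160620453 0.0433475566845309
pin mid [ 0.58702615 -0.15557199  0.137     ] ang 44.166234655692975 0.040658199939240317
top ((158.37152099609375, 283.2503967285156), (16.114574432373047, 17.155454635620117), 59.685081481933594) [0.5248 0.3523 0.066 ]
scene ((393.5826110839844, 154.61241149902344), (9.344752311706543, 13.856095314025879), 94.64818572998047) [0.5246 0.3541 0.066 ]
tri [0.52490037 0.35215131 0.06748046]
ring tri [ 0.58604435 -0.15601889  0.10441421]
-3.0 [-0.2   0.85 -0.74  1.67  0.7   0.9   0.48] [ 0.65  0.71 -0.73  1.68  0.55  0.97  1.43]
-2.5 [-0.06  0.98 -1.06  1.67  0.96  1.09  0.79] [ 0.8   0.83 -1.06  1.68  0.79  1.13  1.72]
-2.0 [-0.06  0.98 -1.06  1.67  0.96  1.09  1.29] [-0.18  0.7   0.66  1.7  -0.52  0.92 -2.88]
-1.5 [-0.06  0.98 -1.06  1.67  0.96  1.09  1.79] [-0.1   0.66  0.51  1.7  -0.4   0.88 -2.49]
-1.0 [-0.85  0.77  0.37  1.7  -0.38  0.74 -2.86] [-0.01  0.64  0.37  1.7  -0.29  0.86 -2.1 ]
-0.5 [-0.77  0.76  0.24  1.69 -0.25  0.72 -2.48] [ 0.07  0.62  0.22  1.7  -0.17  0.84 -1.7 ]
0.0 [-0.68  0.74  0.08  1.69 -0.09  0.71 -2.12] [ 0.18  0.61  0.06  1.69 -0.04  0.84 -1.32]
0.5 [-0.56  0.74 -0.11  1.69  0.11  0.72 -1.8 ] [ 0.26  0.61 -0.07  1.69  0.05  0.84 -0.91]
1.0 [-0.46  0.76 -0.29  1.68  0.29  0.74 -1.45] [ 0.33  0.62 -0.19  1.69  0.15  0.85 -0.49]
1.5 [-0.37  0.78 -0.44  1.68  0.43  0.78 -1.08] [ 0.41  0.63 -0.32  1.69  0.24  0.87 -0.08]
2.0 [-0.31  0.8  -0.55  1.68  0.54  0.82 -0.67] [ 0.48  0.64 -0.44  1.68  0.34  0.89  0.34]
2.5 [-0.26  0.82 -0.63  1.68  0.61  0.85 -0.23] [ 0.56  0.67 -0.56  1.68  0.43  0.92  0.76]
3.0 [-0.22  0.84 -0.7   1.68  0.67  0.88  0.23] [ 0.62  0.69 -0.67  1.68  0.51  0.95  1.18]
```

```bash
python3 - <<'E'
from h import *
P=np.pi; O=[P,0,1.57]
reach([.5248,.3525,.16],O); move_linear([.5248,.3525,.048],feed=.12)
print(sense()["ft_force"].round(2),sense()["t"])
move_gripper(0.0,80); s=sense(); print("w",s["width"],s["gripper_force"],s["ft_force"].round(2))
move_linear([.5248,.3525,.26],feed=.2); s=sense(); print(s["width"],s["ft_force"].round(2),s["t"])
reach([.586,-.156,.235],[P,0,-.5]); s=sense(); print(s["qpos"].round(3),s["eef_pos"],s["tcp_rot"],s["ft_force"].round(2),s["t"])
t=read_camera("top"); c=read_camera("scene")
im=np.hstack([crop(t,*proj(t,[.586,-.156,.21]).astype(int),50,4),crop(c,*proj(c,[.586,-.156,.2]).astype(int),50,4)])
cv2.imwrite("pics/z2.png",im)
E
```

```text
[-0.87  0.07 -0.09] 4.9833
w 0.6418069488730469 83.94634366035461 [ 0.14 -0.63  4.11]
0.642061673125084 [ 0.08  0.39 -1.87] 6.5833
[ 0.251  0.572 -0.062  1.652  0.041  0.919 -1.895] [ 0.58655476 -0.15406745  0.23494662] [-3.14033916e+00  3.56498806e-04 -4.96974759e-01] [ 0.98  1.01 -1.67] 8.4417
```

View pics/z2.png

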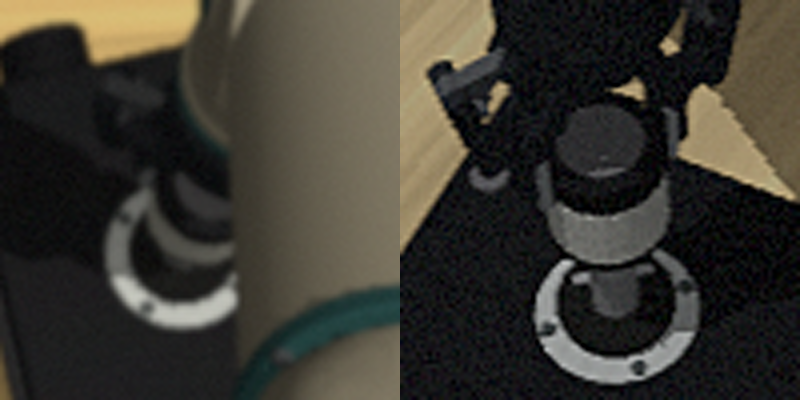

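The scene crop shows the cell held upright just above the stem, with its grey top disc at about (602,145) in the crop. I'll measure its centre relative to the tool centre point.

```bash
python3 - <<'E'
from h import *
c=read_camera("scene"); s=sense(); z=.253
u,v=proj(c,[.586,-.156,.2]).astype(int)-50+np.array([50,36])
g=cv2.cvtColor(c["frame"],cv2.COLOR_RGB2HSV); m=((g[:,:,2]>45)&(g[:,:,2]<130)&(g[:,:,1]<70)).astype(np.uint8)
k=np.zeros_like(m);cv2.circle(k,(int(u),int(v)),13,1,-1);m*=k
m=cv2.morphologyEx(m,cv2.MORPH_OPEN,np.ones((3,3),np.uint8))
cs,_=cv2.findContours(m,cv2.RETR_EXTERNAL,cv2.CHAIN_APPROX_NONE); p=max(cs,key=cv2.contourArea)
e=cv2.fitEllipse(p); print((u,v),e,ray(c,e[0],z).round(4),s["eef_pos"].round(4))
print(g[v-14:v+15:2,u,2],g[v,u-16:u+17:2,2])
# white ring centre again, same camera
E
```

```text
(np.int64(293), np.int64(256)) ((290.2996520996094, 249.83700561523438), (3.0618770122528076, 9.008257865905762), 5.73624849319458) [ 0.5779 -0.1493  0.253 ] [ 0.5864 -0.1546  0.235 ]
[13  7 45 46 49 47 46 45 43 44 60 45 31 29 10] [16 19 16 42 45 48 38 49 45 43 47 47 48 45 16 25 15]
```

```bash
python3 - <<'E'
from h import *
c=read_camera("scene"); u,v=293,255
g=cv2.GaussianBlur(c["frame"].max(2),(3,3),0); m=(g>33).astype(np.uint8)
k=np.zeros_like(m);cv2.circle(k,(u,v),14,1,-1);m*=k
m=cv2.morphologyEx(m,cv2.MORPH_OPEN,np.ones((5,5),np.uint8))
cs,_=cv2.findContours(m,cv2.RETR_EXTERNAL,cv2.CHAIN_APPROX_NONE); p=max(cs,key=cv2.contourArea)
e=cv2.fitEllipse(p); print(e,ray(c,e[0],.253).round(4),sense()["eef_pos"].round(4))
E
```

```text
((292.5990905761719, 255.26394653320312), (17.726774215698242, 19.778282165527344), 80.7820053100586) [ 0.5886 -0.1566  0.253 ] [ 0.5863 -0.1549  0.235 ]
```

```bash
python3 - <<'E'
from h import *
x,y=.585,-.1552
move_linear([x,y,.195],feed=.1)
f0=sense()["ft_force"]; print("base",f0.round(2),sense()["eef_pos"].round(4))
z=.192
while z>.160:
    move_linear([x,y,z],feed=.06); s=sense(); f=s["ft_force"]-f0; print(round(z,4),s["eef_pos"].round(4),f.round(2))
    if f[2]>6 or np.hypot(*f[:2])>12: break
    z-=.003 if z>.178 else .0015
print(sense()["t"])
E
```

```text
base [-0.5   0.79 -1.33] [ 0.5852 -0.1552  0.195 ]
0.192 [ 0.5852 -0.1553  0.1924] [ 0.33 -0.45 -0.69]
0.189 [ 0.5849 -0.1552  0.1889] [ 0.56 -0.89 -0.67]
0.186 [ 0.5848 -0.1551  0.1857] [ 0.98 -0.8  -1.3 ]
0.183 [ 0.5848 -0.1551  0.1827] [ 0.87 -1.6  -0.69]
0.18 [ 0.5848 -0.1551  0.1797] [ 0.99 -1.25 -0.51]
0.177 [ 0.5848 -0.1552  0.1767] [ 0.37 -0.32 -0.26]
0.1755 [ 0.585  -0.1552  0.1754] [ 0.21 -1.44  0.08]
0.174 [ 0.5853 -0.1553  0.175 ] [-0.72 -1.14  6.14]
11.1917
```

The cell is on the stem and resting on the pin at TCP z of about 0.175. Next I'll sweep joint 7 under light push until the push force vanishes, which means the keyway has dropped.

```bash
python3 - <<'E'
from h import *
f0=np.array([-.5,.79,-1.6])
q=inverse_kinematics([.585,-.1552,.1732],[np.pi,0,-.5]); print(q.round(3), sense()["qpos"].round(3))
set_joints(q); hit=False
while q[6]<1.9:
    s=sense(); f=s["ft_force"]-f0
    print(round(q[6],2),s["eef_pos"].round(4),f.round(1),s["wrist_torque"].round(2)[2],round(s["t"],1))
    if f[2]<2 and s["eef_pos"][2]<.1741: hit=True;break
    if f[2]>25: break
    q[6]+=.1; set_joints(q)
print(hit)
E
```

```text
[ 0.249  0.644 -0.058  1.716  0.049  0.784 -1.903] [ 0.249  0.641 -0.058  1.714  0.049  0.786 -1.903]
-1.9 [ 0.5855 -0.1554  0.1749] [-1.8  0.  10.1] -0.01 11.4
-1.8 [ 0.5862 -0.1558  0.175 ] [-0.8 -1.7  8. ] 0.1 11.7
-1.7 [ 0.5864 -0.1556  0.175 ] [ 0.1 -1.   8.3] 0.1 11.9
-1.6 [ 0.5866 -0.1557  0.1751] [0.7 0.  8.7] 0.16 12.2
-1.5 [ 0.5865 -0.1556  0.175 ] [0.  0.2 8.7] 0.06 12.4
-1.4 [ 0.5867 -0.1557  0.175 ] [-0.1 -0.6  8.2] 0.02 12.7
-1.3 [ 0.5868 -0.1557  0.175 ] [ 0.9 -2.6  7.4] 0.03 12.9
-1.2 [ 0.5868 -0.1557  0.175 ] [ 0.6 -1.9  8. ] 0.09 13.2
-1.1 [ 0.5868 -0.1556  0.175 ] [ 0.2 -1.1  8.7] 0.04 13.4
-1.0 [ 0.5867 -0.1555  0.175 ] [ 1.6 -0.5  8.3] 0.07 13.7
-0.9 [ 0.5867 -0.1556  0.175 ] [ 0.6 -1.1  7.9] 0.12 13.9
-0.8 [ 0.5867 -0.1556  0.1749] [ 1.3 -1.3  8.4] 0.08 14.2
-0.7 [ 0.5856 -0.1555  0.1741] [-0.1 -1.   8.2] 0.15 14.4
-0.6 [ 0.5852 -0.1554  0.1731] [ 1.2 -2.6  1.1] 0.02 14.7
True
```

```bash
python3 - <<'E'
from h import *
f0=np.array([-.5,.79,-1.6]); s=sense(); O=s["tcp_rot"]; O=[np.pi,0,O[2]]
z=.170
while z>.146:
    move_linear([.585,-.1552,z],O,feed=.05); s=sense(); f=s["ft_force"]-f0
    print(round(z,4),s["eef_pos"].round(4),f.round(1),round(s["wrist_torque"][2],2),round(s["width"],4),round(s["t"],1))
    if f[2]>24 or np.hypot(*f[:2])>20: break
    if z>.1585: z-=.003
    else: z-=.0012
E
```

```text
0.17 [ 0.5855 -0.1553  0.1694] [ 4.1 -2.5 -4.4] 0.25 0.6458 14.9
0.167 [ 0.5854 -0.1554  0.1665] [ 5.1 -2.7 -4.8] 0.25 0.6416 15.2
0.164 [ 0.5852 -0.1555  0.1636] [ 4.6 -2.1 -4.5] 0.22 0.6368 15.4
0.161 [ 0.5854 -0.1554  0.1614] [ 4.1 -2.2  2.2] 0.24 0.6427 15.7
0.158 [ 0.5854 -0.1554  0.1586] [ 2.  -3.   5.5] 0.18 0.6447 15.9
0.1568 [ 0.5854 -0.1553  0.1578] [ 1.6 -1.9  8.8] 0.19 0.643 16.2
0.1556 [ 0.5854 -0.1553  0.1568] [ 1.8 -2.  11. ] 0.15 0.6418 16.4
0.1544 [ 0.5855 -0.1553  0.1558] [ 2.4 -2.5 12.1] 0.2 0.6409 16.7
0.1532 [ 0.5855 -0.1553  0.1552] [ 1.5 -1.4 16. ] 0.17 0.6401 16.9
0.152 [ 0.5855 -0.1553  0.1551] [-1.4 -1.7 23.2] 0.21 0.6403 17.2
0.1508 [ 0.5856 -0.1553  0.1551] [-4.1 -0.9 31.1] 0.19 0.6426 17.4
```

It hit a hard stop 19.9 mm below the pin-rest height; fully home should be 20 mm. I'll let it settle and take one look.

```bash
python3 - <<'E'
from h import *
wait(1.0); s=sense(); print(s["eef_pos"].round(4),s["ft_force"].round(1),s["gripper_force"],s["width"],s["t"])
c=read_camera("scene"); u,v=proj(c,[.586,-.156,.14]).astype(int); cv2.imwrite("pics/z3.png",crop(c,u,v,60,5))
E
```

```text
[ 0.5855 -0.1553  0.1551] [-5.9  0.3 28.8] 88.83377197182156 0.6392283437745487 18.4417
```

View pics/z3.png

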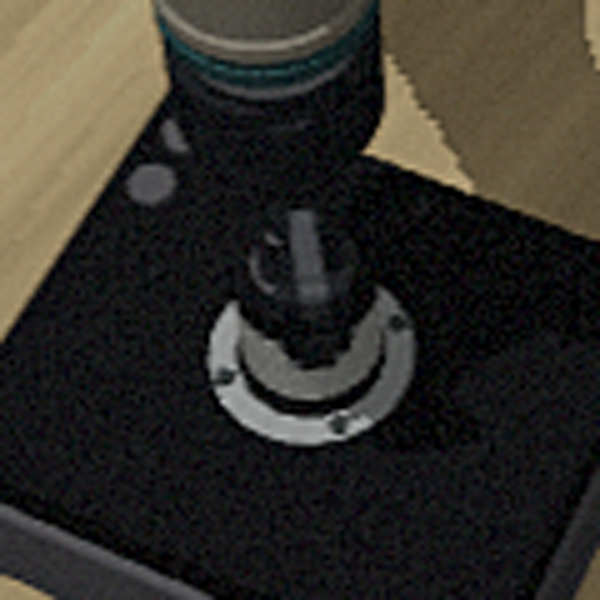

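The cell sits low inside the white ring at about (310,370) in the crop, still gripped, with a steady push of about 30 N at the hard stop. I'm handing it in.

```bash
python3 -c "
from rig import *
print(finish_job())"
```

```text
the job is handed in; nothing more can be done
None
```

The black-collared filter cell is keyed over the cross-pin and pushed fully home on the seal, still gripped and held down with about 30 N, and I've handed the job in at about 18 s on the robot clock.

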